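# Prime the feed chute of a pad printer with a bisque disc

## Task

The feed chute of the pad printer has run empty. Take the small round bisque disc from the ware board, lay it flat in the open mouth at the top of the chute, and push it down under the keeper strips, past the sprung side rollers, until it rests home against the escapement stop; ease it up to the stop gently, because forcing the stop back trips the escapement. Leave the disc there on its own and everything else on the table where it is.

Things in the scene. Friction and masses are not known exactly. Their poses are not given: they have to be found in the camera images.
- disc: The part to load: a plain flat round disc of off-white bisque, 60 mm in diameter, 18 mm thick, 0.08 to 0.13 kg, lying flat on the ware board. Origin: centre of its underside, z up.
- disc_center (a point): The middle of the disc, 9 mm above the centre of its underside.
- ware_board: Plywood board, 270 by 300 mm, 18 mm thick, on the robot's right (-y), fixed. Origin: centre of its underside. On it, in any order, lie the disc, a larger coaster, a hexagonal and a square tile, all of the same thickness and material, centres about 125 mm apart.
- track: The feed chute: a straight aluminium channel, floor 405 mm long, sloping down at 14 degrees to the robot's left, to the grey pad printer. Origin: centre line of the floor at its upper end; x down the slope, y across, z square out of the floor. Bisque drags on it: the disc does not slide down by itself, pushing it takes about 1 N.
- mouth (a point): On the chute floor, 66 mm down from the upper end, in the open mouth where the disc is laid. The mouth has no end wall; its side lips are 9 mm high and 76 mm apart as far as x = 85 mm (chute frame), then close in to 64 mm at x = 125 mm.
- keepers (a point): On the chute floor at x = 125 mm. From here down, walls 20.5 mm high and 64 mm apart carry two flat keeper strips (tops 24 mm above the floor; turned-up noses 29 mm high reach back to x = 119 mm) that cover the disc's edges and leave an open slot 48 mm wide along the middle for fingertips. The disc gets under them only by sliding from the mouth.
- stop_zone (a point): On the chute floor, x = 295 mm, the middle of the escapement's adjustment. A dark steel yoke (136 mm wide, top 34 mm above the floor) is clamped anywhere along 120 mm, so that the stop's upper face lies from x = 235 to 355 mm: this is not measured, it must be felt for or seen.
- stop (a joint): How far the stop is pushed back down the slope, in m: 0 when free; it trips beyond 0.004. A steel block 36 mm wide in mid-channel, carried by the yoke on a buffer spring of 4 N per mm without preload (tripping takes 16 N). A disc at home, held on by the rollers, keeps it pushed back by 0.3 to 1.2 mm.
- finger_l (a joint): How far one of the two sprung side rollers is pushed out, in m (0 free, about 0.003 with the disc's widest part between them). Rollers of 10 mm diameter stick 5 mm into the channel from both walls, 36 mm up the slope from the stop face. They resist a push from 20 mm before home, with 3 to 7 N (more if the push also bears down on the disc); once past its middle they nudge the disc on, against the stop.
- coaster: Bystander: larger round bisque coaster, 86 mm across, 18 mm thick, on the ware board. Origin: centre of its underside.
- hex_tile: Bystander: hexagonal bisque tile, 62 mm across flats, 18 mm thick, on the ware board. Origin: centre of its underside.
- square_tile: Bystander: square bisque tile, 62 mm, 18 mm thick, on the ware board. Origin: centre of its underside.
- ink_bottle: Bystander: amber glass bottle, 48 mm across, 100 mm tall, beyond the chute. Origin: centre of its underside.
- carton: Bystander: white carton, 55 by 55 by 130 mm, standing beyond the chute. Origin: centre of its underside.
- mug: Bystander: grey-green mug, 80 mm across, 85 mm tall, beyond the chute. Origin: centre of its underside.
- brush: Bystander: brush lying on the table between the robot and the chute. Origin: centre of its underside.
Things that resemble listed ones, but are neither listed nor needed, are in the scene too. Leave any turquoise look-alike of the disc alone.

How it is judged:
By the outcome, as a careful person would: the job done as asked, in the order asked, and still so for the second after the job is handed in, with the robot touching nothing.
It also fails if it takes over 59 s, if anything falls off the work surface, if the arm or the gripper's body presses on something with over 40 N, if the wrist force passes 120 N, or if a joint passes its speed limit or range.

## Robot

A 6-joint arm with a two-finger parallel gripper is mounted at the origin on the work surface. World frame = base frame: x ahead of the robot, y to its left, z up, the work surface at z = 0. Lengths are in m, angles in rad, forces in N, time in s.
With the tool pointing down it reaches from about 0.35 to 0.975 m from the base axis. Payload 4.9 kg.
Tool frame: the origin (TCP) lies midway between the tips of the shut fingers; the grasp point (between the pads) lies 19 mm behind it; z points along the fingers, x is the direction in which the jaws open and shut, and the axes are right-handed (so a half turn about z gives the same grasp; the last joint's range is limited). The gripper opens to 85 mm and grips with 20 to 120 N. Pads are 22 mm wide; open, the fingers measure 114 mm over their backs; the gripper's body (76 mm by 85 mm) begins 54 mm behind the grasp point. The pads swing forward as they close: fully open they stand 13 mm farther back than shut.
Start: joints at [1.066, 0.053, 1.613, -0, 1.476, -0.119], TCP at [0.235, 0.579, 0.231] pointing down, gripper open.
Joint ranges: [-3.01, 3.01], [-1.01, 2.22], [0.06, 2.58], [-1.02, 4.17], [0.09, 2.62], [-3.14, 3.14]. Speed limits (rad/s): [2.57, 2.57, 3.14, 3.14, 3.14, 3.14].

## Interface

Orientations are given as a rotation vector (axis times angle).
In Python, from cell import state, camera, camera_info, arm gives the robot as it stands. The module is installed in compiled form; this text tells all that it offers.
- The arm moves only by the tool servo_tool, never from a script. Its argument "steps" is a list of rows, each a list of 7 numbers: the turn, a rotation vector about the tool's x, y, z in rad, then the shift along the tool's x, y, z in mm, then the finger opening in mm, from 0 to 85.4. In form: [[ax, ay, az, dx, dy, dz, grip], ...]. A call has 1 to 20 rows; each row is the pose to reach, as a shift and turn from the pose commanded when the call began, along the tool's axes at that moment; what a row does not reach only later rows make up. A row lasts 1/12 s, in which the tool goes at most 41.7 mm and 7.16 degrees, less where a joint would pass 70% of its speed; a pose out of reach is approached as far as the arm can. A call with a gripper value outside its range is refused whole. The fingers move at their own pace and stop on an object; "squeeze" is the grip in N (left out, the last holds). Time passes only in rows, so rows that repeat a pose let the fingers close. It gives the time, the measured TCP pose, the force and the opening at its end, in the units of the state.
- state(): the state, without advancing time (a new reading comes with each control period).
- camera(name): name is "scene" or "top" or "wrist"; returns the picture (420x560x3 uint8, blue, green, red); there is no depth.
- camera_info(name): a dict with "mtx" (3x3 intrinsics, pixels), "R" (3x3) and "t" (3): a world point X has camera coordinates R X + t. Camera axes: x right, y down, z forward; pixel columns grow to the right and rows downward; lengths in m; the calibration is good to about 2 mm. The wrist camera is an equidistant fisheye: a pixel r from the principal point sees the ray r / f radians off the axis. A picture is of the moment at which its call begins: read the wrist's pose just before it. camera_info takes no time and is no camera call; for the wrist camera it gives the pose at the moment of the call.
- arm.hand_in(): hands the job in, once; it reports no verdict.
The state is a dict: "time_s": time; "qpos": joint angles; "qvel": joint speeds; "joint_efforts": joint torques, N m; "position": TCP position; "orientation": TCP orientation; "contact_force": force on the tool from outside, world axes, zero at the start; "moment": the same for the moment, N m; "opening": finger opening in m.
Only numpy, scipy, OpenCV 4.12 (cv2) and the standard library are available. Lean on these libraries where they do the work, as an engineer would, in place of code of your own. Each camera call takes 0.05 s, during which the arm holds its last target. There are 200 camera calls.

## Working session

There is one attempt and no reset: what is moved stays moved. The work goes in short steps, Python scripts to look and compute and a tool call to move; the robot and the scene stay as the last step left them, time stands still between calls to the robot, and variables do not carry over. Pictures are saved under pics/ and viewed, about 8 in all and at most 12, crops included, and the job is handed in when it is done.

Besides the shell and the picture viewer there is one more tool, called after ">>>" by a JSON object that holds its "op" and its "data", one argument or row to a line. servo_tool: Moves the arm, as the interface text tells. Its arguments: {"type":"object","properties":{"steps":{"type":"array"},"squeeze":{"type":"number"}},"required":["steps"]}

```bash
mkdir -p pics; python3 - <<'E'
from cell import state,camera,camera_info
import cv2,numpy as np
for n in("scene","top"):
    im=camera(n);cv2.imwrite(f"pics/{n}0.png",im)
    c=camera_info(n);print(n,c["mtx"].tolist(),np.round(c["R"],4).tolist(),np.round(c["t"],4).tolist())
a=cv2.imread("pics/top0.png")
print(state())
E
```

```text
scene [[411.2353848746765, 0.0, 277.9560810310785], [0.0, 411.2353848746765, 208.03870204276436], [0.0, 0.0, 1.0]] [[0.6024, 0.7981, -0.0107], [0.4564, -0.3555, -0.8157], [-0.6548, 0.4865, -0.5784]] [-0.2282, -0.2043, 1.5612]
top [[546.3832668329625, 0.0, 282.3889466814081], [0.0, 546.3832668329625, 211.08138571362502], [0.0, 0.0, 1.0]] [[0.0143, -0.9999, -0.0064], [-0.9836, -0.0129, -0.1798], [0.1797, 0.0088, -0.9837]] [-0.1369, 0.5671, 1.5653]
{'time_s': 0.1, 'qpos': array([ 1.06598775e+00,  5.32728454e-02,  1.61421183e+00,  1.09588473e-05,
        1.47599552e+00, -1.18995888e-01]), 'qvel': array([-0.00021456, -0.00286179, -0.00141147,  0.00106146, -0.00109505,
        0.00084061]), 'joint_efforts': array([ 1.44154579e-03, -3.94901240e+01, -3.71363997e+01, -4.99739156e-05,
        3.90214656e-03,  4.57886017e-06]), 'position': array([0.23490438, 0.57854432, 0.23016418]), 'orientation': array([ 2.60540772,  1.75388189, -0.00264583]), 'contact_force': array([-0.80962534,  0.1373538 , -0.39123796]), 'moment': array([0.0239728 , 0.01436731, 0.04252556]), 'opening': 0.08551815228663306}
```

View pics/top0.png

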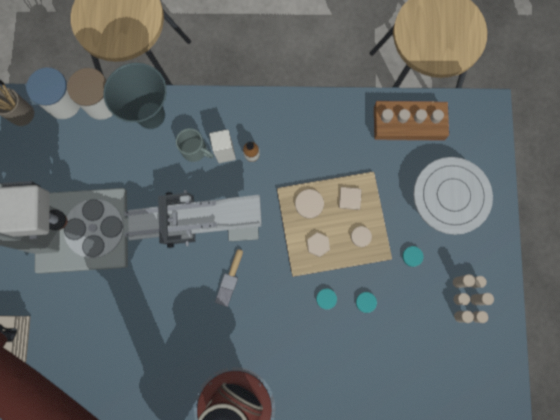

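View pics/scene0.png

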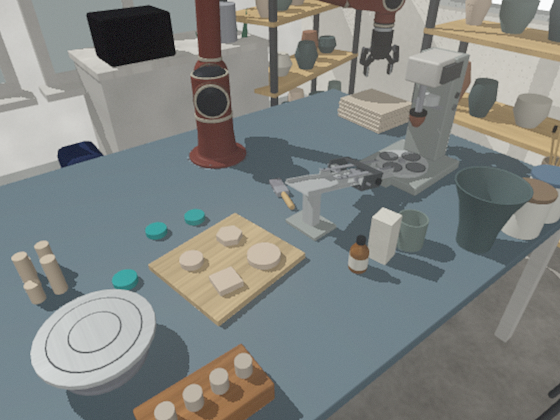

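Disc candidates (top picture): round disc (361,236), coaster (310,203, larger), hexagon (318,244), square (350,197), turquoise look-alikes (327,299), (367,302), (413,256), and small stoppers/cones at (388..438,115) and (460..490,280..317). By its description I choose (361,236). I'll check that in a close crop.

```bash
cat > h.py <<'E'
import numpy as np,cv2
from scipy.spatial.transform import Rotation as Ro
from cell import state,camera,camera_info
def ray(c,uv,fish=False):
    K=c["mtx"];d=np.array([(uv[0]-K[0,2])/K[0,0],(uv[1]-K[1,2])/K[1,1]])
    if fish:
        r=np.hypot(*d);v=np.array([*(d*(np.sin(r)/r if r>1e-9 else 1)),np.cos(r)])
    else: v=np.array([*d,1.])
    R=np.array(c["R"]);return -R.T@np.array(c["t"]),R.T@(v/np.linalg.norm(v))
def plane(o,d,z,n=np.array([0,0,1.])):  # n.X=z
    return o+d*(z-n@o)/(n@d)
def tri(rays):
    A=sum(np.eye(3)-np.outer(d,d) for o,d in rays);b=sum((np.eye(3)-np.outer(d,d))@o for o,d in rays)
    X=np.linalg.solve(A,b);return X,[round(float(np.linalg.norm(np.cross(X-o,d))*1e3),1) for o,d in rays]
def proj(c,X,fish=False):
    p=np.array(c["R"])@X+np.array(c["t"]);K=c["mtx"]
    if fish:
        r=np.hypot(p[0],p[1]);th=np.arctan2(r,p[2]);q=p[:2]/r*th
    else:q=p[:2]/p[2]
    return q*[K[0,0],K[1,1]]+[K[0,2],K[1,2]]
E
python3 - <<'E'
from h import *
t=cv2.imread("pics/top0.png");s=cv2.imread("pics/scene0.png")
A=cv2.resize(t[170:285,120:400],None,fx=2.8,fy=2.8,interpolation=cv2.INTER_CUBIC)
B=cv2.resize(s[150:310,150:430],None,fx=1.7,fy=1.7,interpolation=cv2.INTER_CUBIC)
B=cv2.copyMakeBorder(B,0,0,0,A.shape[1]-B.shape[1],cv2.BORDER_CONSTANT)
cv2.imwrite("pics/c1.png",np.vstack([A,B]))
for n,uv in(("top",(361,236)),("top",(310,203))):
    print(plane(*ray(camera_info(n),uv),.036))
print(tri([ray(camera_info("top"),(361,236)),ray(camera_info("scene"),(191,258))]))
E
```

```text
[ 0.49983104 -0.36258376  0.036     ]
[ 0.59738119 -0.21123802  0.036     ]
(array([ 0.49967242, -0.36409402,  0.03348864]), [1.3, 1.3])
```

View pics/c1.png

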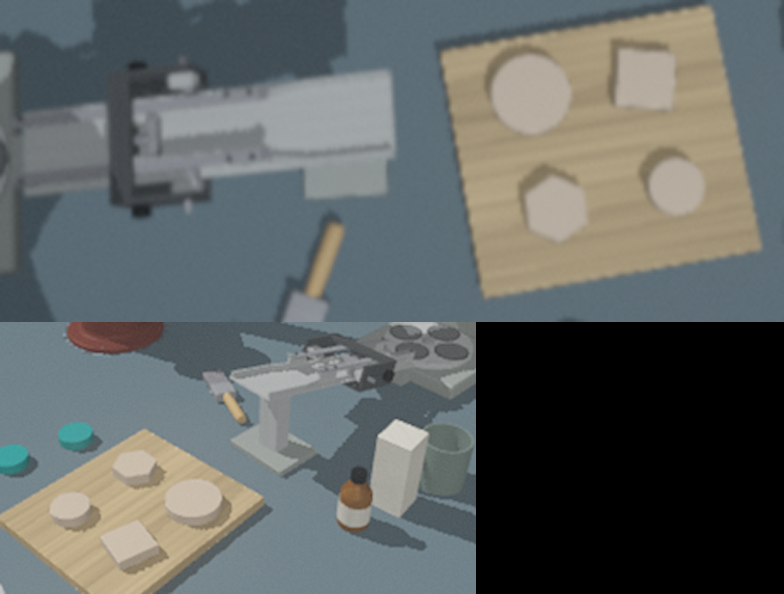

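The crop shows the round disc at crop (676,186), full picture (361,236). It is smaller than the coaster and has no corners or colour. The chute's upper end lies at full (260,195)–(261,226), with the yoke across it at crop x≈120.

```bash
python3 - <<'E'
from h import *
T,S=camera_info("top"),camera_info("scene")
for n,a,b in(("endR far",(259.6,195.4),(308.8,191.2)),("endL near",(261.4,226.4),(286.5,180.6)),("printer topcorner",(45,190),(434,50)),("yoke far-right knob",(170,176),(379,182)),("carton",(222,138),(386,218)),("brush tip",(240,252),(293,205)),("printer head right",(48,232),(408,75)),("disc",(361.4,236.4),(191,258))):
    print(n,*tri([ray(T,a),ray(S,b)]))
w=camera_info("wrist");print(w["mtx"],np.round(Ro.from_rotvec(state()["orientation"]).as_matrix(),3))
p=state()
Rt=Ro.from_rotvec(p["orientation"]).as_matrix();print(Rt.T@(-np.array(w["R"]).T@w["t"]-p["position"]),np.round(Rt.T@np.array(w["R"]).T,3))
E
```

```text
endR far [ 0.59345719 -0.0644469   0.16185638] [2.4, 2.4]
endL near [ 0.50811521 -0.07044538  0.15445473] [2.9, 2.9]
printer topcorner [0.54989766 0.41929449 0.41878986] [7.7, 7.7]
yoke far-right knob [0.64158152 0.18004702 0.12468869] [16.5, 16.5]
carton [0.76493669 0.04554511 0.12847746] [2.7, 2.7]
brush tip [ 0.45165743 -0.00121367  0.01364813] [3.2, 3.2]
printer head right [0.46342562 0.44366237 0.32367776] [5.0, 5.0]
disc [ 0.49885735 -0.36460935  0.03307604] [0.5, 0.5]
[[325.1922621    0.         281.11134602]
 [  0.         325.1922621  210.16868375]
 [  0.           0.           1.        ]] [[ 0.376  0.926 -0.001]
 [ 0.926 -0.376 -0.002]
 [-0.002 -0.    -1.   ]]
[ 0.00026737 -0.07878537 -0.14103471] [[ 1.     0.     0.001]
 [-0.     0.952  0.305]
 [-0.001 -0.305  0.952]]
```

>>> {"op": "servo_tool", "data": {
  "steps": [
    [0, 0, 0, -84, 58, -30, 85],
    [0, 0, 0, -168, 117, -60, 85],
    [0, 0, 0, -168, 117, -60, 85],
    [0, 0, 0, -168, 117, -60, 85],
    [0, 0, 0, -168, 117, -60, 85],
    [0, 0, 0, -168, 117, -60, 85],
    [0, 0, -0.1, -200, 170, -60, 85],
    [0, 0, -0.2, -220, 205, -60, 85],
    [0, 0, -0.3, -240, 235, -60, 85],
    [0, 0, -0.386, -260, 270, -60, 85],
    [0, 0, -0.386, -363, 433, -60, 85],
    [0, 0, -0.386, -363, 433, -60, 85],
    [0, 0, -0.386, -363, 433, -60, 85],
    [0, 0, -0.386, -363, 433, -60, 85],
    [0, 0, -0.386, -363, 433, -60, 85],
    [0, 0, -0.386, -363, 433, -60, 85],
    [0, 0, -0.386, -363, 433, -60, 85],
    [0, 0, -0.386, -363, 433, -60, 85],
    [0, 0, -0.386, -363, 433, -60, 85],
    [0, 0, -0.386, -363, 433, -60, 85]
  ]
}}

```text
time_s: 1.77
position: [0.4991, 0.0812, 0.2913]
orientation: [-2.219, -2.224, -0.0]
contact_force: [0.8, 0.4, -0.3]
opening: 0.0851
```

```bash
python3 - <<'E'
from h import *
import pickle
c=camera_info("wrist");im=camera("wrist");s=state();print(s["position"],Ro.from_rotvec(s["orientation"]).as_matrix().round(3).tolist(),s["contact_force"])
cv2.imwrite("pics/w1.png",im);pickle.dump(c,open("w1.pkl","wb"))
cv2.imwrite("pics/w1b.png",cv2.resize(im,(800,600),interpolation=cv2.INTER_CUBIC))
E
```

```text
[0.49916136 0.08111835 0.29135228] [[-0.003, 1.0, 0.0], [1.0, 0.003, 0.0], [0.0, 0.0, -1.0]] [-0.0923293   0.90262308  0.43604552]
```

View pics/w1b.png

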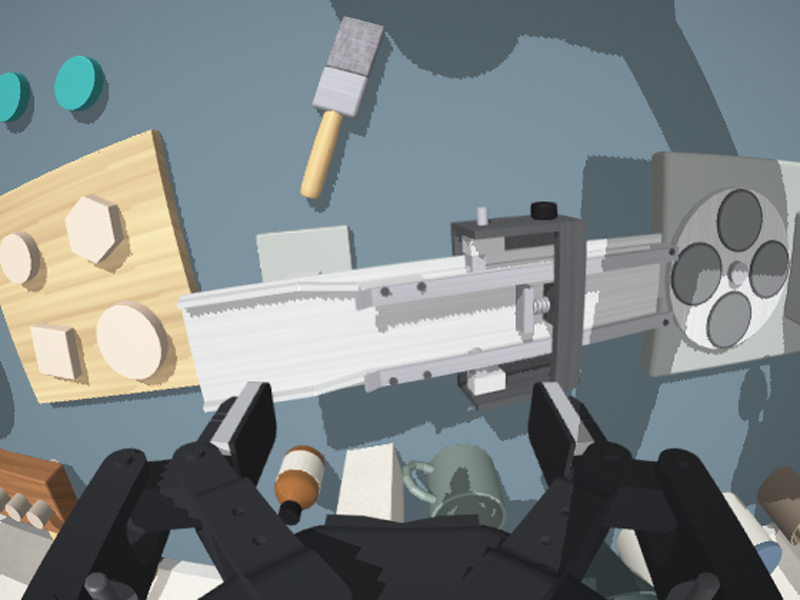

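The wrist view shows the chute's end corners at (179,298) and (207,410), keeper noses at (357,290) and (368,382), and the stop block's upper face at about x=518 (287..338). A second view is needed for heights.

>>> {"op": "servo_tool", "data": {
  "steps": [
    [0, 0, 0, -180, 0, 0, 85],
    [0, 0, 0, -180, 0, 0, 85],
    [0, 0, 0, -180, 0, 0, 85],
    [0, 0, 0, -180, 0, 0, 85],
    [0, 0, 0, -180, 0, 0, 85],
    [0, 0, 0, -180, 0, 0, 85],
    [0, 0, 0, -180, 0, 0, 85],
    [0, 0, 0, -180, 0, 0, 85],
    [0, 0, 0, -180, 0, 0, 85]
  ]
}}

```text
time_s: 2.57
position: [0.4999, -0.0986, 0.2914]
orientation: [2.218, 2.224, 0.001]
contact_force: [-0.2, -0.4, -0.4]
opening: 0.0852
```

```bash
python3 - <<'E'
from h import *
import pickle
c=camera_info("wrist");im=camera("wrist");s=state();print(s["position"],s["contact_force"])
cv2.imwrite("pics/w2.png",im);pickle.dump(c,open("w2.pkl","wb"))
cv2.imwrite("pics/w2b.png",cv2.resize(im,(800,600),interpolation=cv2.INTER_CUBIC))
E
```

```text
[ 0.49987849 -0.09872067  0.29140737] [0.11085305 0.67313251 0.46032108]
```

View pics/w2b.png

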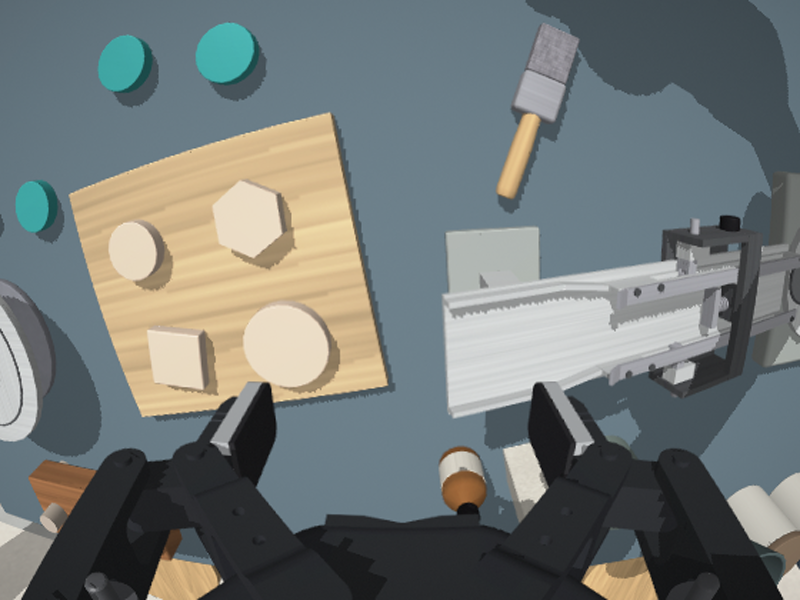

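The second view shows the disc at (134,250), chute end corners at (443,295) and (451,416), and keeper noses at (611,290) and (610,375). One enlarged montage will give me sharp matching points.

```bash
python3 - <<'E'
from h import *
t=[]
for f,o in(("w1",(110,195)),("w1",(240,180)),("w2",(295,195)),("w2",(400,165))):
    im=cv2.imread(f"pics/{f}.png")[o[1]:o[1]+120,o[0]:o[0]+160]
    t.append(cv2.resize(im,(400,300),interpolation=cv2.INTER_LANCZOS4))
cv2.imwrite("pics/m.png",np.vstack([np.hstack(t[:2]),np.hstack(t[2:])]))
E
```

```text
(no output)
```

View pics/m.png

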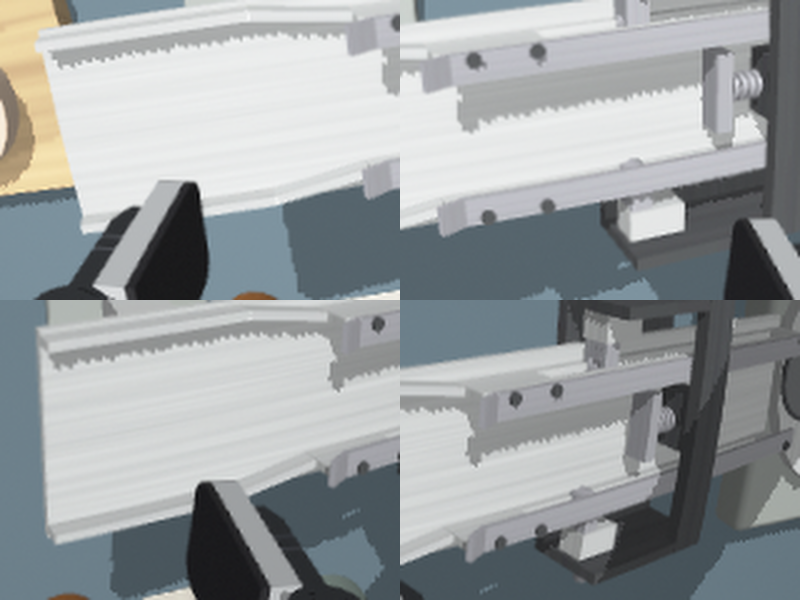

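```bash
cat > chute.py <<'E'
from h import *
import pickle
c1,c2=[pickle.load(open(f"w{i}.pkl","rb")) for i in(1,2)]
def r(c,p,o): return ray(c,(np.array(p)+.5)/2.5-.5+np.array(o),True)
E
python3 - <<'E'
from chute import *
o1e,o1k,o2e,o2k=(110,195),(240,180),(295,195),(400,165)
P={}
for n,a,b in(("sn1",(74,61),(115,99)),("sn2",(138,51),(157,91)),("sf1",(89,217),(100,242)),("sf2",(148,206),(141,230)),("stopmid",(305,95),(230,130))):
    P[n],e=tri([r(c1,a,o1k),r(c2,b,o2k)]);print(n,P[n].round(4),e)
for n,a,b in(("en",(37,48),(38,28)),("ef",(80,232),(50,241))):
    P[n],e=tri([r(c1,a,o1e),r(c2,b,o2e)]);print(n,P[n].round(4),e)
for a in(("en","sn1"),("ef","sf1"),("sn1","sf1"),("sn2","sf2"),("en","ef"),("sn1","sn2"),("sf1","sf2")):
    d=P[a[1]]-P[a[0]];L=np.linalg.norm(d);print(a,round(L*1e3,1),(d/L).round(3),"slope",np.degrees(np.arcsin(d[2]/L)).round(1),"yaw",np.degrees(np.arctan2(d[1],d[0])).round(1))
# disc from w2 and top
im=cv2.imread("pics/w2.png");g=cv2.resize(im[150:205,70:120],None,fx=1,fy=1)
hsv=cv2.cvtColor(im,cv2.COLOR_BGR2HSV)
m=((hsv[...,1]<75)&(hsv[...,2]>195)).astype(np.uint8)
m[:140]=0;m[:, :70]=0;m[:,120:]=0;m[215:]=0
cs,_=cv2.findContours(m,0,2);k=max(cs,key=cv2.contourArea);print(cv2.contourArea(k),cv2.fitEllipse(k))
e=cv2.fitEllipse(k);
print("disc",tri([ray(c2,e[0],True),ray(camera_info("top"),(361.4,236.4))]),plane(*ray(c2,e[0],True),.036))
# contour on plane z=.036 -> circle
Q=np.array([plane(*ray(c2,p[0],True),.036)[:2] for p in k]);print(cv2.minEnclosingCircle((Q*1000).astype(np.float32)))
E
```

```text
sn1 [0.5081 0.0709 0.141 ] [0.0, 0.0]
sn2 [0.5059 0.0951 0.1354] [0.2, 0.2]
sf1 [0.5737 0.0763 0.1406] [0.1, 0.1]
sf2 [0.5714 0.1003 0.1356] [0.0, 0.0]
stopmid [0.5375 0.1724 0.0954] [0.2, 0.2]
en [ 0.5107 -0.0716  0.1526] [3.6, 3.6]
ef [ 0.594  -0.0643  0.1579] [0.3, 0.3]
('en', 'sn1') 143.0 [-0.018  0.997 -0.081] slope -4.7 yaw 91.1
('ef', 'sf1') 143.1 [-0.141  0.983 -0.12 ] slope -6.9 yaw 98.2
('sn1', 'sf1') 65.9 [ 0.997  0.082 -0.005] slope -0.3 yaw 4.7
('sn2', 'sf2') 65.7 [0.997 0.08  0.002] slope 0.1 yaw 4.6
('en', 'ef') 83.7 [0.994 0.087 0.063] slope 3.6 yaw 5.0
('sn1', 'sn2') 24.9 [-0.089  0.97  -0.225] slope -13.0 yaw 95.2
('sf1', 'sf2') 24.7 [-0.095  0.974 -0.206] slope -11.9 yaw 95.6
1023.5 ((92.17018127441406, 175.27813720703125), (32.00276184082031, 41.00761413574219), 168.566650390625)
disc (array([ 0.49898396, -0.36428522,  0.03223848]), [0.2, 0.2]) [ 0.49806728 -0.36179171  0.036     ]
((498.0158996582031, -361.7091979980469), 30.554380416870117)
```

Measurements agree. The chute yaw is +4.8° and the mouth floor is at about (0.5475,-0.005,0.136). The stop face is at chute x≈248 mm. The disc is at (0.4985,-0.363), with its top at about 0.033–0.036. Next is the grasp.

>>> {"op": "servo_tool", "data": {
  "steps": [
    [0, 0, -0.084, -264, -2, 0, 85],
    [0, 0, -0.084, -264, -2, 0, 85],
    [0, 0, -0.084, -264, -2, 0, 85],
    [0, 0, -0.084, -264, -2, 0, 85],
    [0, 0, -0.084, -264, -2, 20, 85],
    [0, 0, -0.084, -264, -2, 40, 85],
    [0, 0, -0.084, -264, -2, 80, 85],
    [0, 0, -0.084, -264, -2, 120, 85],
    [0, 0, -0.084, -264, -2, 160, 85],
    [0, 0, -0.084, -264, -2, 200, 85],
    [0, 0, -0.084, -264, -2, 225, 85],
    [0, 0, -0.084, -264, -2, 245, 85],
    [0, 0, -0.084, -264, -2, 258, 85],
    [0, 0, -0.084, -264, -2, 268, 85],
    [0, 0, -0.084, -264, -2, 275, 85],
    [0, 0, -0.084, -264, -2, 275, 85]
  ],
  "squeeze": 30
}}

```text
time_s: 3.95
position: [0.4981, -0.3638, 0.016]
orientation: [-2.125, -2.313, -0.0]
contact_force: [-0.1, 1.2, 1.0]
opening: 0.0852
```

>>> {"op": "servo_tool", "data": {
  "steps": [
    [0, 0, 0, 0, 0, 0, 70],
    [0, 0, 0, 0, 0, 0, 50],
    [0, 0, 0, 0, 0, 0, 50],
    [0, 0, 0, 0, 0, 0, 50],
    [0, 0, 0, 0, 0, 0, 50],
    [0, 0, 0, 0, 0, 0, 50]
  ]
}}

```text
time_s: 4.45
position: [0.4991, -0.3653, 0.0185]
orientation: [2.124, 2.31, 0.0]
contact_force: [-0.5, 0.9, 6.6]
opening: 0.0588
```

The tips touched the board (6.6 N upward), so I'm regripping 7 mm higher so the tips clear the disc's underside.

>>> {"op": "servo_tool", "data": {
  "steps": [
    [0, 0, 0, 0, 0, 0, 68],
    [0, 0, 0, 0, 0, 0, 68],
    [0, 0, 0, 0, 0, -8, 68],
    [0, 0, 0, 0, 0, -8, 68],
    [0, 0, 0, 0, 0, -8, 50],
    [0, 0, 0, 0, 0, -8, 50],
    [0, 0, 0, 0, 0, -8, 50],
    [0, 0, 0, 0, 0, -8, 50],
    [0, 0, 0, 0, 0, -8, 50]
  ],
  "squeeze": 35
}}

```text
time_s: 5.2
position: [0.4983, -0.3647, 0.0255]
orientation: [2.125, 2.312, -0.0]
contact_force: [-0.5, 1.3, 6.2]
opening: 0.0579
```

```bash
python3 - <<'E'
from h import *
s=state();R=Ro.from_rotvec(s["orientation"]);p=s["position"]
print(p,s["contact_force"],s["opening"])
ya=np.radians(4.8);sl=np.radians(14)
xc=np.array([-np.sin(ya)*np.cos(sl),np.cos(ya)*np.cos(sl),-np.sin(sl)]);yc=np.array([-np.cos(ya),-np.sin(ya),0]);zc=np.cross(xc,yc)
M1=np.array([.5409,.0736,.1408]);O=M1-.1415*xc-.024*zc
print("O",O,xc,yc,zc)
Rg=np.column_stack([xc,-yc,-zc])
print("goal rotvec tool",(R.inv()*Ro.from_matrix(Rg)).as_rotvec())
E
```

```text
[ 0.49832345 -0.36469375  0.0254733 ] [-0.51299636  1.25120304  6.21107304] 0.057886578071467736
O [ 0.55287455 -0.06900109  0.15174485] [-0.08119225  0.96689276 -0.2419219 ] [-0.99649286 -0.08367784  0.        ] [-0.0202435   0.24107344  0.97029573]
goal rotvec tool [ 0.00082116 -0.24346293  0.00033218]
```

```bash
python3 - <<'E'
from h import *
im=camera("wrist")[150:420,100:460];cv2.imwrite("pics/g1.png",cv2.resize(im,(800,600),interpolation=cv2.INTER_CUBIC))
E
```

```text
(no output)
```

View pics/g1.png

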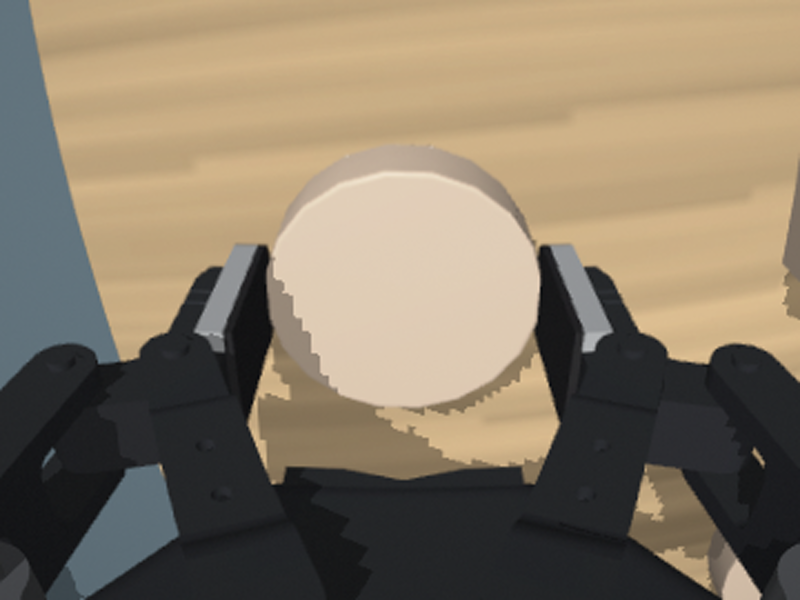

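```bash
python3 - <<'E'
from h import *
c=camera_info("wrist");s=state();R=Ro.from_rotvec(s["orientation"]).as_matrix();p=s["position"]
for z in(0,-4,-8,-12,-16):
    print(z,[((proj(c,p+R@np.array([-.030,y,z/1e3]),True)-[100,150])/.45).round().tolist() for y in(-.011,.011)])
for zz in(.018,.036): print([((proj(c,np.array([*(p[:2]+v),zz]),True)-[100,150])/.45).round().tolist() for v in([-.03,0],[.03,0],[0,.03],[0,-.03])])
E
```

```text
0 [[262.0, 231.0], [270.0, 316.0]]
-4 [[259.0, 239.0], [267.0, 325.0]]
-8 [[256.0, 247.0], [264.0, 335.0]]
-12 [[252.0, 256.0], [261.0, 345.0]]
-16 [[248.0, 265.0], [258.0, 356.0]]
[[411.0, 138.0], [390.0, 365.0], [527.0, 269.0], [271.0, 250.0]]
[[413.0, 167.0], [389.0, 410.0], [540.0, 309.0], [257.0, 288.0]]
```

Matching the pad corner shows the tips about 7 mm behind the TCP, so this grip holds only the top 3.5 mm of the disc. I'll regrip lower.

>>> {"op": "servo_tool", "data": {
  "steps": [
    [0, 0, 0, 0, 0, 0, 68],
    [0, 0, 0, 0, 0, 0, 68],
    [0, 0, 0, 0, 1, 8, 68],
    [0, 0, 0, 0, 1, 8, 68],
    [0, 0, 0, 0, 1, 8, 62],
    [0, 0, 0, 0, 1, 8, 56],
    [0, 0, 0, 0, 1, 8, 52],
    [0, 0, 0, 0, 1, 8, 52],
    [0, 0, 0, 0, 1, 8, 52],
    [0, 0, 0, 0, 1, 0, 52],
    [0, 0, 0, 0, 1, -12, 52],
    [0, 0, 0, 0, 1, -40, 52],
    [0, 0, 0, 0, 1, -40, 52],
    [0, 0, 0, 0, 1, -40, 52]
  ],
  "squeeze": 30
}}

```text
time_s: 6.42
position: [0.5006, -0.3657, 0.0679]
orientation: [2.122, 2.308, -0.0]
contact_force: [-0.3, -0.6, -1.0]
opening: 0.0591
```

```bash
python3 - <<'E'
from h import *
c=camera_info("wrist");im=camera("wrist");s=state();R=Ro.from_rotvec(s["orientation"]).as_matrix();p=s["position"]
print(p,s["contact_force"],s["opening"])
cv2.imwrite("pics/g2.png",cv2.resize(im[150:420,100:460],(800,600),interpolation=cv2.INTER_CUBIC))
hsv=cv2.cvtColor(im,cv2.COLOR_BGR2HSV)
for z in(0,-4,-8,-12,-16):
    print(z,[((proj(c,p+R@np.array([x,y,z/1e3]),True)-[100,150])/.45).round().tolist() for x,y in((-.030,-.011),(0,-.03),(0,.03))])
E
```

```text
[ 0.49951715 -0.36476004  0.06589338] [ 0.0105854   1.03119131 -1.65676221] 0.058794568114201626
0 [[268.0, 223.0], [405.0, 141.0], [404.0, 375.0]]
-4 [[265.0, 231.0], [405.0, 148.0], [404.0, 385.0]]
-8 [[262.0, 239.0], [405.0, 154.0], [404.0, 395.0]]
-12 [[259.0, 248.0], [405.0, 161.0], [404.0, 406.0]]
-16 [[255.0, 256.0], [405.0, 169.0], [404.0, 417.0]]
```

View pics/g2.png

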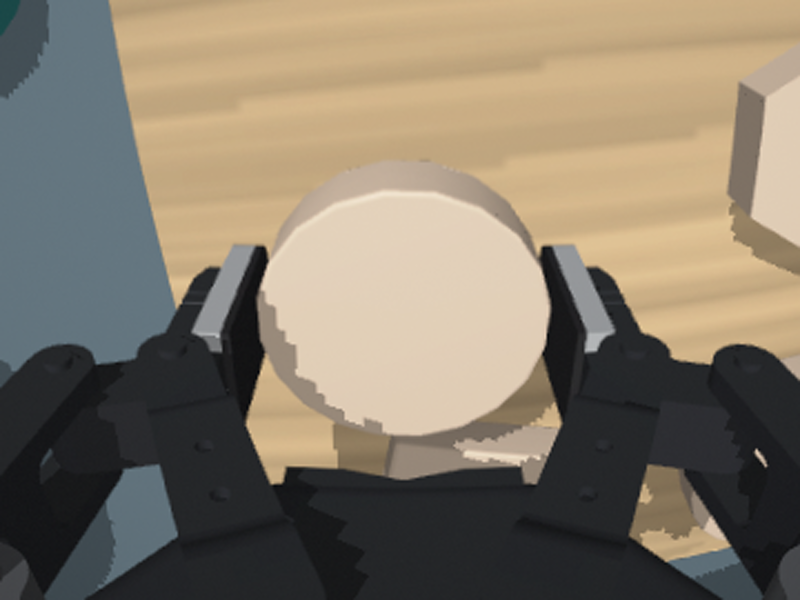

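The disc is held level between the pads. Next I carry it to a spot 30 mm above the mouth, tilted to the slope.

>>> {"op": "servo_tool", "data": {
  "steps": [
    [0, 0, 0, 0, 0, -40, 52],
    [0, 0, 0, 0, 0, -80, 52],
    [0, 0, 0, 0, 0, -120, 52],
    [0, 0, 0, 20, 5, -150, 52],
    [0, 0, 0, 50, 12, -150, 52],
    [0, 0, 0, 90, 20, -150, 52],
    [0, -0.05, 0, 130, 30, -150, 52],
    [0, -0.1, 0, 170, 38, -150, 52],
    [0, -0.15, 0, 210, 46, -150, 52],
    [0, -0.2, 0, 250, 54, -150, 52],
    [0, -0.2435, 0, 285, 62, -150, 52],
    [0, -0.2435, 0, 320, 70, -150, 52],
    [0, -0.2435, 0, 345, 75, -140, 52],
    [0, -0.2435, 0, 357, 77, -120, 52],
    [0, -0.2435, 0, 358, 77, -102, 52],
    [0, -0.2435, 0, 358, 77, -102, 52],
    [0, -0.2435, 0, 358, 77, -102, 52],
    [0, -0.2435, 0, 358, 77, -102, 52]
  ]
}}

```text
time_s: 7.97
position: [0.5455, -0.0014, 0.1666]
orientation: [1.999, 2.173, -0.245]
contact_force: [-0.6, -0.4, -1.6]
opening: 0.0584
```

```bash
cat >> chute.py <<'E'
ya=np.radians(4.8);sl=np.radians(14)
xc=np.array([-np.sin(ya)*np.cos(sl),np.cos(ya)*np.cos(sl),-np.sin(sl)]);yc=np.array([-np.cos(ya),-np.sin(ya),0]);zc=np.cross(xc,yc)
C=np.column_stack([xc,yc,zc]);O=np.array([.5409,.0736,.1408])-.1415*xc-.024*zc
def rep():
    s=state();print("t",s["time_s"],"chute mm",(C.T@(s["position"]-O)*1e3).round(1),"F chute",(C.T@s["contact_force"]).round(1),"open",round(s["opening"]*1e3,1),"rot err",(Ro.from_rotvec(s["orientation"]).inv()*Ro.from_matrix(np.column_stack([xc,-yc,-zc]))).as_rotvec().round(3))
E
python3 - <<'E'
from chute import *
rep();c=camera_info("wrist");im=camera("wrist");cv2.imwrite("pics/p1.png",cv2.resize(im,(800,600),interpolation=cv2.INTER_CUBIC));rep()
E
```

```text
t 7.9667 chute mm [62.4  1.7 30.8] F chute [ 0.   0.6 -1.6] open 58.4 rot err [-0.    -0.001 -0.   ]
t 8.0167 chute mm [62.   1.2 31.6] F chute [ 0.8  0.7 -0.8] open 58.8 rot err [ 0.001 -0.001 -0.001]
```

View pics/p1.png

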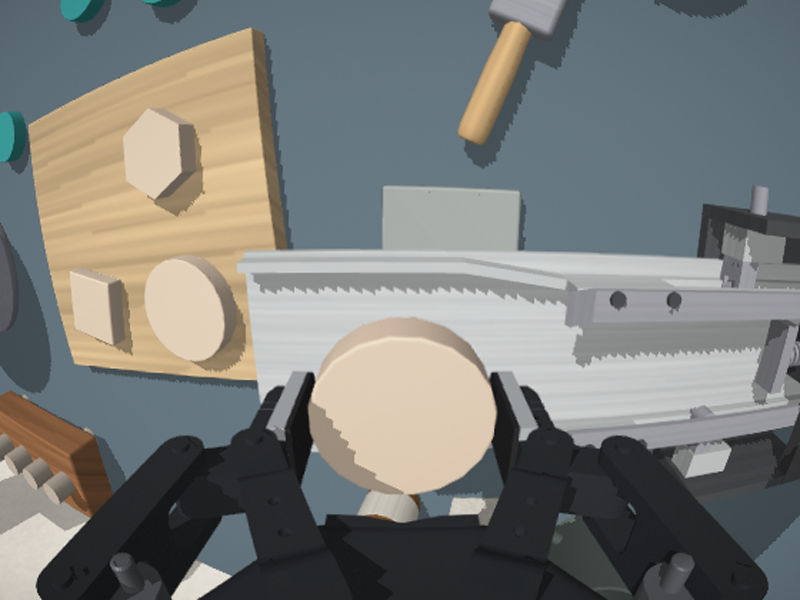

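The picture shows the disc above the mouth, centred between the lips' edges, with the noses at (575,305) clear of the fingers. Lowering now.

>>> {"op": "servo_tool", "data": {
  "steps": [
    [0, 0, 0, 0, 1, 12, 52],
    [0, 0, 0, 0, 1, 20, 52],
    [0, 0, 0, 0, 1, 23, 52],
    [0, 0, 0, 0, 1, 24, 52],
    [0, 0, 0, 0, 1, 24, 52]
  ]
}}

```text
time_s: 8.43
position: [0.5465, -0.0069, 0.1423]
orientation: [1.999, 2.174, -0.246]
contact_force: [-0.8, 0.2, -0.4]
opening: 0.0587
```

>>> {"op": "servo_tool", "data": {
  "steps": [
    [0, 0, 0, 0, 0, 1, 52],
    [0, 0, 0, 0, 0, 2, 52],
    [0, 0, 0, 0, 0, 2, 52]
  ]
}}

```text
time_s: 8.68
position: [0.5471, -0.0071, 0.1412]
orientation: [1.998, 2.174, -0.244]
contact_force: [1.0, 0.0, -2.1]
opening: 0.0585
```

>>> {"op": "servo_tool", "data": {
  "steps": [
    [0, 0, 0, 0, 0, 1, 52],
    [0, 0, 0, 0, 0, 2, 52],
    [0, 0, 0, 0, 0, 2, 52]
  ]
}}

```text
time_s: 8.93
position: [0.547, -0.0075, 0.139]
orientation: [1.998, 2.174, -0.245]
contact_force: [0.2, -0.5, -1.6]
opening: 0.059
```

```bash
python3 -c "
from chute import *
rep()"
```

```text
t 8.9333 chute mm [63.   0.7  2.6] F chute [-0.1 -0.1 -1.7] open 59.0 rot err [ 0.    -0.001  0.001]
```

>>> {"op": "servo_tool", "data": {
  "steps": [
    [0, 0, 0, 0, 0, 1, 52],
    [0, 0, 0, 0, 0, 2, 52],
    [0, 0, 0, 0, 0, 2, 52]
  ]
}}

```text
time_s: 9.18
position: [0.5469, -0.0081, 0.1369]
orientation: [1.998, 2.174, -0.245]
contact_force: [-0.9, -1.5, -0.6]
opening: 0.0588
```

>>> {"op": "servo_tool", "data": {
  "steps": [
    [0, 0, 0, 0, 0, 1, 52],
    [0, 0, 0, 0, 0, 1.5, 52],
    [0, 0, 0, 0, 0, 1.5, 52]
  ]
}}

```text
time_s: 9.43
position: [0.547, -0.0084, 0.1355]
orientation: [1.998, 2.174, -0.245]
contact_force: [-0.8, -0.2, -1.6]
opening: 0.0588
```

```bash
python3 -c "
from chute import *
rep()"
```

```text
t 9.4333 chute mm [63.   0.8 -1. ] F chute [ 0.2  0.8 -1.6] open 58.8 rot err [-0.    -0.001  0.001]
```

>>> {"op": "servo_tool", "data": {
  "steps": [
    [0, 0, 0, 0, 0, 1, 52],
    [0, 0, 0, 0, 0, 1.5, 52],
    [0, 0, 0, 0, 0, 1.5, 52]
  ]
}}

```text
time_s: 9.68
position: [0.5473, -0.0086, 0.1353]
orientation: [1.998, 2.173, -0.244]
contact_force: [-3.4, 1.8, 5.3]
opening: 0.0586
```

>>> {"op": "servo_tool", "data": {
  "steps": [
    [0, 0, 0, 0, 0, 1, 52],
    [0, 0, 0, 0, 0, 1.5, 52],
    [0, 0, 0, 0, 0, 1.5, 52]
  ]
}}

```text
time_s: 9.93
position: [0.5476, -0.0086, 0.1352]
orientation: [1.998, 2.173, -0.243]
contact_force: [-7.4, 4.6, 12.4]
opening: 0.0587
```

```bash
python3 -c "
from chute import *
rep()"
```

```text
t 9.9333 chute mm [62.8  0.2 -1.4] F chute [ 2.1  6.9 13.3] open 58.7 rot err [ 0.001 -0.001 -0.   ]
```

>>> {"op": "servo_tool", "data": {
  "steps": [
    [0, 0, 0, 0, 0, -2, 52],
    [0, 0, 0, 0, 0, -2, 52]
  ]
}}

```text
time_s: 10.1
position: [0.5476, -0.0086, 0.1353]
orientation: [1.997, 2.173, -0.243]
contact_force: [-1.3, 1.8, 3.4]
opening: 0.0589
```

```bash
python3 - <<'E'
from chute import *
rep();im=camera("wrist")
cv2.imwrite("pics/p2.png",cv2.resize(im[150:390,120:440],(800,600),interpolation=cv2.INTER_CUBIC))
E
```

```text
t 10.1 chute mm [62.8  0.2 -1.3] F chute [1.  1.1 3.7] open 58.9 rot err [ 0.002 -0.001  0.   ]
```

View pics/p2.png

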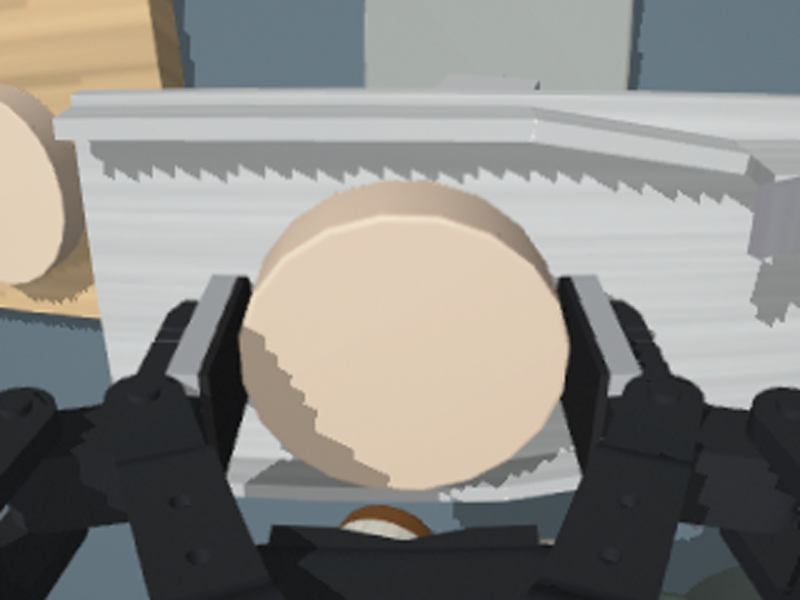

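Disc is on the floor of the mouth between the lips (near gap about 8 mm at (400,160), far lip visible at (350,490)). Releasing and rising.

>>> {"op": "servo_tool", "data": {
  "steps": [
    [0, 0, 0, 0, 0, 0, 60],
    [0, 0, 0, 0, 0, 0, 66],
    [0, 0, 0, 0, 0, 0, 70],
    [0, 0, 0, 0, 0, 0, 70],
    [0, 0, 0, 0, 0, -10, 70],
    [0, 0, 0, 0, 0, -30, 70],
    [0, 0, 0, 0, 0, -60, 70],
    [0, 0, 0, -30, 0, -60, 30],
    [0, 0, 0, -60, 0, -60, 0],
    [0, 0, 0, -60, 0, -60, 0],
    [0, 0, 0, -60, 0, -60, 0],
    [0, 0, 0, -60, 0, -60, 0],
    [0, 0, 0, -60, 0, -60, 0],
    [0, 0, 0, -60, 0, -60, 0]
  ]
}}

```text
time_s: 11.32
position: [0.5504, -0.0515, 0.2068]
orientation: [1.997, 2.176, -0.245]
contact_force: [-0.2, -1.4, -0.9]
opening: -0.0001
```

```bash
cat >> chute.py <<'E'
def disc(h=.018,save=None):
    c=camera_info("wrist");im=camera("wrist")
    if save: cv2.imwrite(save,im)
    hsv=cv2.cvtColor(im,cv2.COLOR_BGR2HSV)
    m=((hsv[...,0]<25)&(hsv[...,1]>20)&(hsv[...,1]<75)&(hsv[...,2]>150)).astype(np.uint8)
    m=cv2.morphologyEx(m,cv2.MORPH_OPEN,np.ones((3,3)))
    for k in cv2.findContours(m,0,2)[0]:
        if cv2.contourArea(k)<300: continue
        Q=np.array([C.T@(plane(*ray(c,p[0],True),h+zc@O,zc)-O) for p in k])[:,:2]*1e3
        x0,y0=Q.min(0);x1,y1=Q.max(0);print("blob",cv2.contourArea(k),"x %.1f..%.1f y %.1f..%.1f"%(x0,x1,y0,y1),cv2.boundingRect(k))
E
python3 -c "
from chute import *
rep();disc(save='pics/q1.png')"
```

```text
t 11.3167 chute mm [ 3.8  1.  57.7] F chute [-1.1  0.3 -1.2] open -0.1 rot err [-0.001 -0.001  0.002]
blob 6593.0 x 31.8..93.1 y -29.8..32.9 (326, 192, 93, 93)
blob 1419.5 x -121.5..-91.1 y 5.0..40.8 (91, 181, 36, 54)
blob 3545.0 x -74.6..-35.3 y -0.8..45.4 (152, 171, 62, 74)
blob 2169.5 x -77.3..-47.8 y 68.6..104.5 (140, 71, 48, 62)
```

The disc lies flat in the mouth: x 32–93 mm, centre y ≈ 1 mm. With fingers shut behind it, I lower and feel for the floor.

>>> {"op": "servo_tool", "data": {
  "steps": [
    [0, 0, 0, -2, 1, 25, 0],
    [0, 0, 0, -2, 1, 45, 0],
    [0, 0, 0, -2, 1, 51, 0],
    [0, 0, 0, -2, 1, 51, 0],
    [0, 0, 0, -2, 1, 51, 0]
  ]
}}

```text
time_s: 11.78
position: [0.5529, -0.066, 0.1585]
orientation: [1.998, 2.174, -0.245]
contact_force: [-0.1, -0.1, -0.3]
opening: -0.0004
```

>>> {"op": "servo_tool", "data": {
  "steps": [
    [0, 0, 0, 0, 0, 1, 0],
    [0, 0, 0, 0, 0, 2, 0],
    [0, 0, 0, 0, 0, 2, 0],
    [0, 0, 0, 0, 0, 2, 0]
  ]
}}

```text
time_s: 12.12
position: [0.5534, -0.0668, 0.1573]
orientation: [1.997, 2.173, -0.243]
contact_force: [-1.0, -0.7, 0.4]
opening: -0.0002
```

>>> {"op": "servo_tool", "data": {
  "steps": [
    [0, 0, 0, 0, 0, 1, 0],
    [0, 0, 0, 0, 0, 2, 0],
    [0, 0, 0, 0, 0, 2, 0],
    [0, 0, 0, 0, 0, 2, 0]
  ]
}}

```text
time_s: 12.45
position: [0.553, -0.0674, 0.1544]
orientation: [1.998, 2.174, -0.245]
contact_force: [-0.2, 0.1, 0.5]
opening: -0.0001
```

```bash
python3 -c "
from chute import *
rep()"
```

```text
t 12.45 chute mm [ 0.9 -0.2  3. ] F chute [-0.   0.2  0.5] open -0.1 rot err [-0.    -0.001  0.   ]
```

>>> {"op": "servo_tool", "data": {
  "steps": [
    [0, 0, 0, 6, 0, -1.5, 0],
    [0, 0, 0, 14, 0, -1.5, 0],
    [0, 0, 0, 20, 0, -1.5, 0],
    [0, 0, 0, 27, 0, -1.5, 0],
    [0, 0, 0, 34, 0, -1.5, 0],
    [0, 0, 0, 41, 0, -1.5, 0],
    [0, 0, 0, 48, 0, -1.5, 0],
    [0, 0, 0, 54, 0, -1.5, 0],
    [0, 0, 0, 60, 0, -1.5, 0]
  ]
}}

```text
time_s: 13.2
position: [0.5481, -0.0082, 0.1414]
orientation: [1.998, 2.174, -0.245]
contact_force: [0.4, -0.7, -0.3]
opening: 0.0002
```

>>> {"op": "servo_tool", "data": {
  "steps": [
    [0, 0, 0, 5, 0, 0, 0],
    [0, 0, 0, 10, 0, 0, 0],
    [0, 0, 0, 15, 0, 0, 0],
    [0, 0, 0, 20, 0, 0, 0],
    [0, 0, 0, 25, 0, 0, 0],
    [0, 0, 0, 30, 0, 0, 0],
    [0, 0, 0, 30, 0, 0, 0]
  ]
}}

```text
time_s: 13.78
position: [0.5454, 0.0209, 0.1339]
orientation: [1.998, 2.175, -0.245]
contact_force: [0.4, -0.2, 0.0]
opening: -0.0002
```

```bash
python3 -c "
from chute import *
rep();disc(save='pics/q2.png')"
```

```text
t 13.7833 chute mm [91.9 -0.1  4.5] F chute [-0.3 -0.4 -0. ] open -0.2 rot err [-0.    -0.001  0.001]
blob 7597.0 x 106.0..166.2 y -22.9..32.7 (311, 221, 121, 102)
blob 1084.5 x -44.1..-20.1 y 18.2..47.6 (22, 191, 30, 55)
blob 2199.5 x -9.9..12.6 y 12.2..50.4 (70, 183, 44, 77)
blob 1861.5 x -12.0..13.4 y 70.2..99.7 (53, 77, 44, 65)
```

```bash
python3 -c "
import cv2
im=cv2.imread('pics/q2.png')[150:390,200:520];cv2.imwrite('pics/q2b.png',cv2.resize(im,(800,600),interpolation=cv2.INTER_CUBIC))"
```

```text
(no output)
```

View pics/q2b.png

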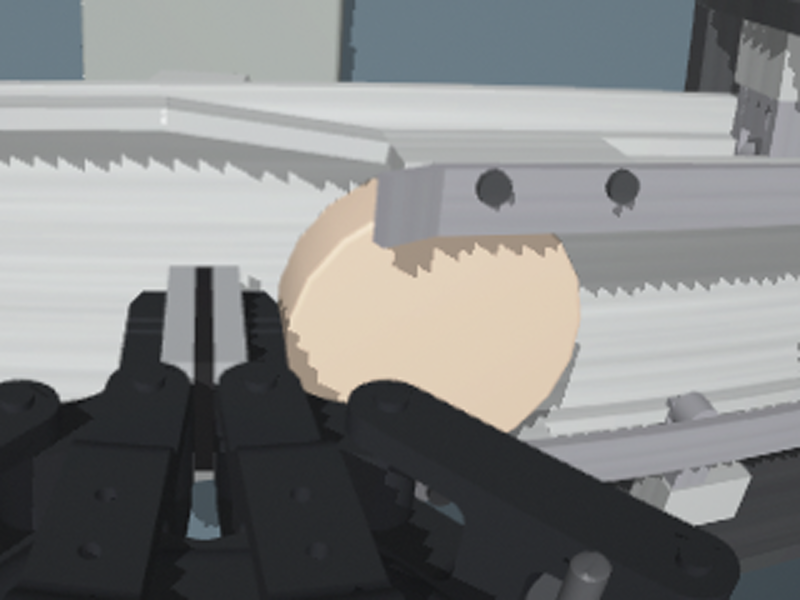

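The disc has slid under the near keeper at (420,210), with the fingers in the slot behind it. Pushing on to just before the rollers.

>>> {"op": "servo_tool", "data": {
  "steps": [
    [0, 0, 0, 6, 0, 0, 0],
    [0, 0, 0, 12, 0, 0, 0],
    [0, 0, 0, 18, 0, 0, 0],
    [0, 0, 0, 24, 0, 0, 0],
    [0, 0, 0, 30, 0, 0, 0],
    [0, 0, 0, 36, 0, 0, 0],
    [0, 0, 0, 42, 0, 0, 0],
    [0, 0, 0, 46, 0, 0, 0],
    [0, 0, 0, 50, 0, 0, 0],
    [0, 0, 0, 50, 0, 0, 0]
  ]
}}

```text
time_s: 14.67
position: [0.5414, 0.0692, 0.1219]
orientation: [1.998, 2.175, -0.245]
contact_force: [1.0, 0.8, -0.2]
opening: -0.0001
```

```bash
python3 -c "
from chute import *
rep();disc(save='pics/q3.png')"
```

```text
t 14.6667 chute mm [ 1.418e+02 -1.000e-01  4.500e+00] F chute [ 0.7 -1.1 -0. ] open -0.1 rot err [-0.    -0.001  0.001]
blob 7001.5 x 156.0..216.0 y -22.4..21.7 (311, 244, 121, 78)
blob 856.5 x -13.5..10.0 y 18.3..47.6 (1, 192, 26, 52)
blob 1427.0 x 17.1..41.9 y 70.1..99.9 (24, 84, 36, 62)
```

>>> {"op": "servo_tool", "data": {
  "steps": [
    [0, 0, 0, 3, 0, 0, 0],
    [0, 0, 0, 6, 0, 0, 0],
    [0, 0, 0, 9, 0, 0, 0],
    [0, 0, 0, 12, 0, 0, 0],
    [0, 0, 0, 12, 0, 0, 0]
  ]
}}

```text
time_s: 15.13
position: [0.5406, 0.0801, 0.1193]
orientation: [1.997, 2.174, -0.245]
contact_force: [-0.3, -1.1, -0.6]
opening: -0.0003
```

>>> {"op": "servo_tool", "data": {
  "steps": [
    [0, 0, 0, 1, 0, 0, 0],
    [0, 0, 0, 2, 0, 0, 0],
    [0, 0, 0, 3, 0, 0, 0],
    [0, 0, 0, 3, 0, 0, 0]
  ]
}}

```text
time_s: 15.47
position: [0.5405, 0.0828, 0.1187]
orientation: [1.998, 2.173, -0.245]
contact_force: [0.6, -3.8, 1.1]
opening: -0.0001
```

>>> {"op": "servo_tool", "data": {
  "steps": [
    [0, 0, 0, 1, 0, 0, 0],
    [0, 0, 0, 2, 0, 0, 0],
    [0, 0, 0, 3, 0, 0, 0],
    [0, 0, 0, 3, 0, 0, 0]
  ]
}}

```text
time_s: 15.8
position: [0.5401, 0.0862, 0.1178]
orientation: [1.998, 2.174, -0.244]
contact_force: [-0.4, -2.6, 0.3]
opening: -0.0003
```

```bash
python3 -c "
from chute import *
rep();disc(save='pics/q4.png')"
```

```text
t 15.8 chute mm [159.3  -0.2   4.7] F chute [-2.5  0.6 -0.3] open -0.3 rot err [ 0.    -0.001  0.001]
blob 6998.5 x 172.5..232.8 y -22.6..21.5 (309, 243, 122, 79)
blob 582.0 x -2.2..16.0 y 18.4..47.1 (0, 193, 19, 50)
blob 1308.0 x 27.1..52.3 y 70.2..99.8 (14, 86, 35, 61)
```

>>> {"op": "servo_tool", "data": {
  "steps": [
    [0, 0, 0, 1, 0, 0, 0],
    [0, 0, 0, 2, 0, 0, 0],
    [0, 0, 0, 2, 0, 0, 0]
  ]
}}

```text
time_s: 16.1
position: [0.5399, 0.0881, 0.1173]
orientation: [1.998, 2.174, -0.244]
contact_force: [-0.7, -1.9, 0.3]
opening: 0.0004
```

>>> {"op": "servo_tool", "data": {
  "steps": [
    [0, 0, 0, 1, 0, 0, 0],
    [0, 0, 0, 2, 0, 0, 0],
    [0, 0, 0, 2, 0, 0, 0]
  ]
}}

```text
time_s: 16.35
position: [0.5397, 0.09, 0.1169]
orientation: [1.998, 2.174, -0.244]
contact_force: [1.1, -1.0, 1.2]
opening: 0.0001
```

>>> {"op": "servo_tool", "data": {
  "steps": [
    [0, 0, 0, 1, 0, 0, 0],
    [0, 0, 0, 2, 0, 0, 0],
    [0, 0, 0, 2, 0, 0, 0]
  ]
}}

```text
time_s: 16.6
position: [0.5396, 0.092, 0.1163]
orientation: [1.998, 2.174, -0.244]
contact_force: [-0.3, -0.2, 1.1]
opening: 0.0002
```

```bash
python3 -c "
from chute import *
rep();disc(save='pics/q5.png')"
```

```text
t 16.6 chute mm [165.3  -0.2   4.7] F chute [-0.5  0.3  1. ] open 0.2 rot err [ 0.    -0.001  0.001]
blob 7017.5 x 179.0..238.9 y -22.5..21.5 (310, 244, 121, 78)
blob 437.0 x 3.6..19.9 y 18.3..43.1 (0, 200, 16, 43)
blob 1272.0 x 30.7..55.6 y 70.4..99.7 (11, 87, 34, 60)
```

>>> {"op": "servo_tool", "data": {
  "steps": [
    [0, 0, 0, 1, 0, 0, 0],
    [0, 0, 0, 2, 0, 0, 0],
    [0, 0, 0, 2, 0, 0, 0]
  ]
}}

```text
time_s: 16.9
position: [0.5394, 0.0939, 0.1159]
orientation: [1.998, 2.174, -0.244]
contact_force: [-0.6, -0.2, 0.7]
opening: 0.0001
```

```bash
python3 -c "
from chute import *
rep();disc(save='pics/q6.png')"
```

```text
t 16.9 chute mm [167.2  -0.2   4.7] F chute [-0.3  0.6  0.6] open 0.1 rot err [ 0.    -0.001  0.001]
blob 7019.0 x 181.0..240.9 y -22.5..21.5 (310, 244, 121, 78)
blob 407.0 x 5.2..21.0 y 17.7..41.4 (0, 203, 16, 41)
blob 1249.0 x 31.8..57.6 y 70.5..99.8 (10, 88, 35, 59)
```

>>> {"op": "servo_tool", "data": {
  "steps": [
    [0, 0, 0, 1, 0, 0, 0],
    [0, 0, 0, 1.5, 0, 0, 0],
    [0, 0, 0, 1.5, 0, 0, 0]
  ]
}}

```text
time_s: 17.2
position: [0.5393, 0.0952, 0.1155]
orientation: [1.998, 2.174, -0.244]
contact_force: [-0.8, -0.5, 0.5]
opening: 0.0001
```

```bash
python3 -c "
from chute import *
rep();disc(save='pics/q7.png')"
```

```text
t 17.2 chute mm [168.6  -0.2   4.7] F chute [-0.5  0.8  0.4] open 0.1 rot err [ 0.    -0.001  0.001]
blob 7015.5 x 182.4..242.3 y -22.5..21.5 (310, 244, 121, 78)
blob 384.5 x 6.6..21.4 y 18.2..41.4 (0, 203, 15, 40)
blob 1240.5 x 32.8..58.3 y 70.5..99.9 (10, 88, 34, 59)
```

>>> {"op": "servo_tool", "data": {
  "steps": [
    [0, 0, 0, 1, 0, 0, 0],
    [0, 0, 0, 1.5, 0, 0, 0],
    [0, 0, 0, 1.5, 0, 0, 0]
  ]
}}

```text
time_s: 17.5
position: [0.5392, 0.0966, 0.1152]
orientation: [1.998, 2.174, -0.244]
contact_force: [-0.2, -0.3, 0.3]
opening: 0.0001
```

```bash
python3 -c "
from chute import *
rep();disc(save='pics/q8.png')"
```

```text
t 17.5 chute mm [170.1  -0.2   4.7] F chute [-0.3  0.2  0.3] open 0.1 rot err [ 0.    -0.001  0.001]
blob 7126.5 x 185.8..246.5 y -23.3..21.5 (314, 243, 122, 80)
blob 365.5 x 8.1..22.4 y 18.2..41.4 (0, 203, 14, 40)
blob 1232.5 x 33.6..59.1 y 70.1..100.0 (9, 88, 34, 60)
```

The disc jumped ahead of the fingers by 1.7 mm, nudged on by the rollers. I'll back off slightly and check against the stop.

>>> {"op": "servo_tool", "data": {
  "steps": [
    [0, 0, 0, -4, 0, 0, 0],
    [0, 0, 0, -8, 0, 0, 0],
    [0, 0, 0, -8, 0, 0, 0],
    [0, 0, 0, -8, 0, 0, 0]
  ]
}}

```text
time_s: 17.88
position: [0.54, 0.0884, 0.1174]
orientation: [1.999, 2.173, -0.244]
contact_force: [0.5, 0.5, -0.5]
opening: 0.0
```

```bash
python3 -c "
from chute import *
rep();disc(save='pics/q9.png')
im=cv2.imread('pics/q9.png')[190:370,300:540];cv2.imwrite('pics/q9b.png',cv2.resize(im,(800,600),interpolation=cv2.INTER_CUBIC))"
```

```text
t 17.8833 chute mm [161.6  -0.4   4.9] F chute [ 0.6 -0.5 -0.3] open 0.0 rot err [ 0.    -0.001 -0.   ]
blob 7270.5 x 184.9..246.3 y -26.1..21.5 (331, 243, 119, 83)
blob 536.0 x -0.1..17.8 y 18.3..47.1 (0, 193, 18, 50)
blob 1288.5 x 28.5..53.9 y 70.2..99.9 (13, 87, 35, 60)
```

View pics/q9b.png

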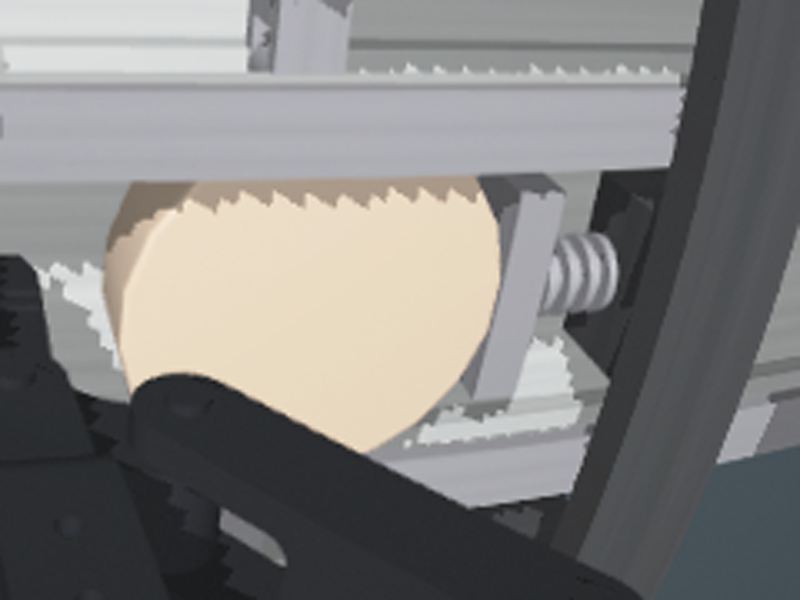

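The disc's leading edge meets the stop block at (498,285), with the spring not visibly squashed. It is home, so I withdraw.

>>> {"op": "servo_tool", "data": {
  "steps": [
    [0, 0, 0, -10, 0, 0, 0],
    [0, 0, 0, -15, 0, 0, 0],
    [0, 0, 0, -15, 0, -20, 0],
    [0, 0, 0, -15, 0, -50, 0],
    [0, 0, 0, -15, 0, -80, 0],
    [0, 0, 0, -15, 0, -120, 0],
    [0, 0, 0, -15, 0, -120, 0],
    [0, 0, 0, -15, 0, -120, 0],
    [0, 0, 0, -15, 0, -120, 0]
  ]
}}

```text
time_s: 18.68
position: [0.5387, 0.1027, 0.2373]
orientation: [1.998, 2.173, -0.244]
contact_force: [-0.4, -0.3, -0.7]
opening: 0.0001
```

```bash
python3 -c "
from chute import *
rep();disc(save='pics/q10.png')
from cell import arm
print(arm.hand_in())"
```

```text
t 18.6833 chute mm [146.5  -0.2 124.7] F chute [-0.1  0.5 -0.7] open 0.1 rot err [ 0.    -0.001  0.   ]
blob 3326.5 x 185.3..246.7 y -25.3..22.5 (328, 182, 72, 56)
blob 757.5 x -77.7..-42.3 y -7.1..34.0 (46, 174, 26, 43)
blob 1707.5 x -27.4..11.2 y -13.4..39.2 (86, 165, 38, 59)
blob 469.5 x 9.2..39.7 y 63.1..80.1 (114, 113, 33, 24)
blob 1148.0 x -42.7..5.5 y 65.6..108.6 (66, 86, 43, 53)
the job is handed in; nothing more can be done
None
```

The disc is home against the escapement stop, and I handed the job in at about 18.7 s. I laid it flat in the chute mouth, then pushed it with shut fingers under the keeper strips and past the side rollers. The rollers nudged it the last step off the fingers.

**Last checks:**
- **At the stop:** the close view shows the disc's edge on the stop block. After I withdrew, it was still at chute x ≈ 185–246.5 mm, where the close view had shown it.
- **Gentle push:** the highest pushing force I read was about 4 N, at the rollers. It was about 0 N at the end, well under the 16 N that trips the stop. I did not read the stop or roller joints directly.
- **Robot clear:** the arm stood about 120 mm above the chute with no contact force. I did not deliberately touch anything else, but I took no final overview picture.

**What went less smoothly:**
- I gripped the disc three times on the ware board. The second grip was too high, and the board pushed back with about 6 N each of the first two times.
- Setting the disc down in the mouth briefly reached about 13 N against the floor.
- My two height estimates for the chute floor disagreed by about 3 mm, so I set the disc down by feel.

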